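# Index the mould turntable

## Task

Set the mould turntable for its next pour: pushing gently on its arms with a fingertip, turn it, either way round, until the arrow-tipped arm points straight at the upright post standing beside it. The plaster mould must ride round in its place without being touched, nothing is to be picked up, and everything else on the bench stays where it is.

Things in the scene. Friction and masses are not known exactly. Their poses are not given: they have to be found in the camera images.
- turntable: steel head turning either way on a fixed foot (140 mm across, 64 mm high). Disc 170 mm across, 66 to 80 mm above the bench, with four level round arms 14 mm thick, centreline at 73 mm, 90 degrees apart: three plain, reaching 140 mm from the axis, and one with an arrowhead. Free space under the arms. Origin on the axis at bench height; x along the arrow arm, z up; plain arms along +y, -x, -y
- arrow_tip (a point): point of the arrowhead, 155 mm from the axis, 73 mm above the bench. The arrow arm is a bar to 113 mm from the axis, then a cone 44 mm across narrowing to this tip. The head has stiff friction (0.12 N m, so 1 to 2 N at an arm): it stops at once when no longer pushed, and has no end stop within a full turn either way
- index_post: fixed upright steel post, 16 mm thick, 105 mm high, standing 182 mm from the turntable's axis on a flat bar 6 mm high and 24 mm wide that comes out from under the foot. Origin on the turntable's axis at bench height; its x axis points from the axis to the post, z up. Different from start to start
- post_top (a point): centre of the top of the index post, 105 mm above the bench
- mould: loose round white plaster mould, 110 mm across, 45 mm high, with a pour hole in its top, standing on the middle of the turntable (underside at 80 mm, top at 125 mm above the bench); origin at the centre of its underside. It is carried round by friction
- cup: loose terracotta cup, 74 mm across, 85 mm high, on the bench; origin at the centre of its underside. Leave alone
- jar: loose glaze jar, 68 mm across, 90 mm high; origin at the centre of its underside. Leave alone
- prop: loose white ceramic kiln prop, upright cylinder 40 mm across, 65 mm high; origin at the centre of its underside. Leave alone
- spatula: loose spatula, 200 mm long, lying on the bench beyond the cup; x axis along its length. Leave alone
- brush: loose brush, 180 mm long, lying on the bench; x axis along its length. Leave alone
Mind the look-alikes: they are no part of the job. Leave any black or turquoise look-alike of the mould alone.

How it is judged:
By the outcome, as a careful person would: the job done as asked, in the order asked, and still so for the second after the job is handed in, with the robot touching nothing.
It also fails if it takes over 58 s, if anything falls off the work surface, if the arm or the gripper's body presses on something with over 40 N, if the wrist force passes 120 N, or if a joint passes its speed limit or range.

## Robot

A 6-joint arm with a two-finger parallel gripper is mounted at the origin on the work surface. World frame = base frame: x ahead of the robot, y to its left, z up, the work surface at z = 0. Lengths are in m, angles in rad, forces in N, time in s.
With the tool pointing down it reaches from about 0.35 to 0.975 m from the base axis. Payload 4.9 kg.
Tool frame: the origin (TCP) lies at the very end of the fingers, on their centre line; the grasp point (between the pads) lies 19 mm behind it; z points along the fingers, y is the line along which they close (so a half turn about z gives the same grasp; the last joint's range is limited). The gripper opens to 85 mm and grips with 20 to 120 N. Pads are 22 mm wide; open, the fingers measure 114 mm over their backs; the gripper's body (76 mm by 85 mm) begins 54 mm behind the grasp point. The pads swing forward as they close: fully open they stand 13 mm farther back than shut.
Start: joints at [-1.28, 0.053, 1.613, -0, 1.476, -0.119], TCP at [0.249, -0.573, 0.231] pointing down, gripper open.
Joint ranges: [-3.01, 3.01], [-1.01, 2.22], [0.06, 2.58], [-1.02, 4.17], [0.09, 2.62], [-3.14, 3.14]. Speed limits (rad/s): [2.57, 2.57, 3.14, 3.14, 3.14, 3.14].

## Interface

Orientations are given as a rotation vector (axis times angle).
In Python, from station import get_obs, get_image, get_calibration, finish_job gives the robot as it stands.
- The arm moves only by the tool servo_tool, never from a script. Its argument "increments" is a list of rows, each a list of 5 numbers: the opening, from 0 (shut) to 1 (fully open), then the shift along the tool's x, y, z in mm, then the turn about the tool's z in degrees. In form: [[jaw, tx, ty, tz, spin], ...]. A call has 1 to 12 rows; each row shifts and turns the commanded pose from where the row before left it, along the tool's axes as they then stand; what a row does not reach is not made up. A row lasts 1/8 s, in which the tool goes at most 62.5 mm and 10.7 degrees, less where a joint would pass 70% of its speed; a pose out of reach is approached as far as the arm can. A call is refused whole if a number of a shift passes 62.5 or a number of a turn 10.7, either way. A call with a gripper value outside its range is refused whole. The fingers move at their own pace and stop on an object; "force" is the grip in N (left out, the last holds). Time passes only in rows, so rows that do not move let the fingers close. It gives the time, the measured TCP pose, the force, the opening and the grip force at its end, in the units of the state.
- get_obs(): the state, without advancing time (a new reading comes with each control period).
- get_image(name): name is "scene" or "side" or "wrist"; returns the picture (400x640x3 uint8, red, green, blue); there is no depth.
- get_calibration(name): a dict with "fx", "fy", "cx", "cy" (pixels), "R" (3x3) and "t" (3): a world point X has camera coordinates R X + t; the wrist camera has in their place "mount" (4x4, takes a point from camera to tool coordinates, whose origin is the TCP and whose axes are the flange's). Camera axes: x right, y down, z forward; pixel columns grow to the right and rows downward; lengths in m; the calibration is good to about 2 mm. A picture is of the moment at which its call begins: read the wrist's pose just before it. get_calibration takes no time and is no camera call.
- finish_job(): hands the job in; it is judged then, once.
The state is a dict: "t": time; "q": joint angles; "dq": joint speeds; "effort": joint torques, N m; "tool_pos": TCP position; "tool_rot": TCP orientation; "contact_force": force on the tool from outside, world axes, zero at the start; "wrist_torque": the same for the moment, N m; "opening": finger opening in m; "grip_force": force on a finger pad.
Only numpy, scipy, OpenCV 4.12 (cv2) and the standard library are available. Lean on these libraries where they do the work, as an engineer would, in place of code of your own. Each camera call takes 0.05 s, during which the arm holds its last target. There are 200 camera calls.

## Working session

There is one attempt and no reset: what is moved stays moved. The work goes in short steps, Python scripts to look and compute and a tool call to move; the robot and the scene stay as the last step left them, time stands still between calls to the robot, and variables do not carry over. Pictures are saved under pics/ and viewed, at most 10 in all, crops included, and the job is handed in when it is done.

Besides the shell and the picture viewer there is one more tool, called after ">>>" as name(argument=value, ...), one argument or row to a line, values as JSON. servo_tool: Moves the arm, as the interface text tells. Its arguments: {"type":"object","properties":{"increments":{"type":"array"},"force":{"type":"number"}},"required":["increments"]}

```bash
mkdir -p pics
python3 - <<'E'
from station import *
import cv2,numpy as np
o=get_obs();print({k:np.round(o[k],3) for k in('t','q','tool_pos','tool_rot','opening')})
for n in('scene','side'):
    im=get_image(n);cv2.imwrite(f'pics/{n}0.png',im[:,:,::-1]);c=get_calibration(n);print(n,c['fx'],c['cx'],c['cy'],np.round(c['R'],3).tolist(),np.round(-np.array(c['R']).T@np.array(c['t']),3))
E
```

```text
{'t': np.float64(0.0), 'q': array([-1.28 ,  0.053,  1.614, -0.   ,  1.476, -0.119]), 'tool_pos': array([ 0.249, -0.573,  0.23 ]), 'tool_rot': array([-3.074, -0.639,  0.   ]), 'opening': np.float64(0.085)}
scene 512.9181675030097 319.04656940762476 200.65937979986347 [[0.647, 0.762, 0.003], [0.518, -0.437, -0.736], [-0.559, 0.478, -0.677]] [ 1.25  -0.549  0.91 ]
side 380.05977759097277 321.33363909989475 193.94055295519743 [[-0.918, -0.396, -0.001], [-0.191, 0.445, -0.875], [0.347, -0.803, -0.484]] [0.242 0.738 0.546]
```

View pics/scene0.png

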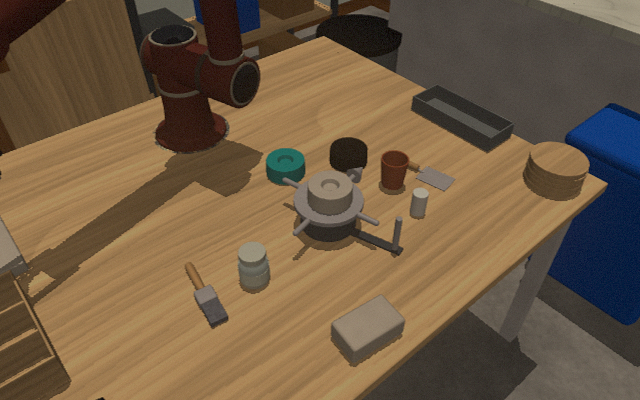

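View pics/side0.png

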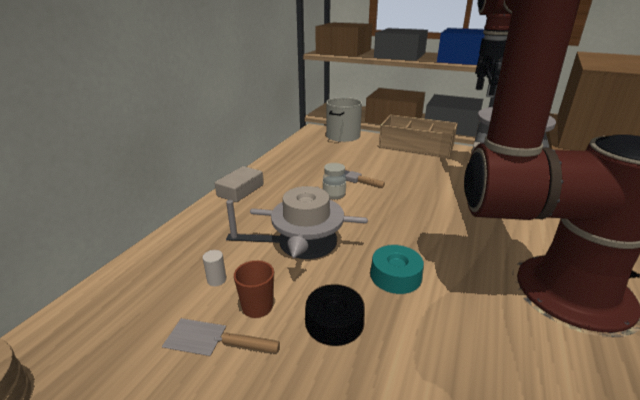

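The scene view shows the mould on the turntable at about (329,200). The plain arm tips are at (285,181), (377,222) and (295,233), the arrowhead is near (355,175), and the post top is at (398,218). The side view shows the arrowhead near (297,250), arm tips at (252,212) and (366,220), and the post top at (231,203). I'll take enlarged crops to read these more precisely.

Run:
```python
import cv2,numpy as np
a=cv2.imread('pics/scene0.png')[145:265,270:430];b=cv2.imread('pics/side0.png')[165:285,210:380]
cv2.imwrite('pics/crop0.png',np.hstack([cv2.resize(a,(400,300),interpolation=2)]*1+[cv2.resize(b[:,:160],(400,300),interpolation=2)]))
```

```text
(no output)
```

View pics/crop0.png

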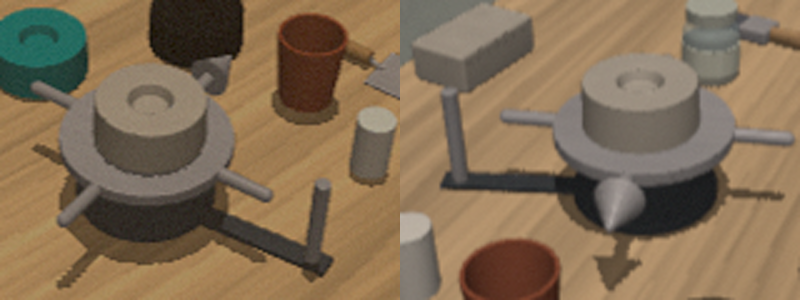

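The crop is enlarged 2.5×. In the scene view the arm tips are at (284.4,180.2), (377.6,222.2) and (295.2,232.2), the arrow tip is at about (361.6,167), and the post top is at (398.8,218.6). In the side view the arm tips are at (250.8,211.4) and (366,220.6), the arrow tip is at (294.4,257), and the post top is at (230.4,201.8).

```bash
cat > h.py <<'E'
import numpy as np,cv2
from station import *
def ray(n,p,z):
    c=get_calibration(n);R=np.array(c['R']);t=np.array(c['t']);C=-R.T@t
    d=R.T@[(p[0]-c['cx'])/c['fx'],(p[1]-c['cy'])/c['fy'],1];return (C+d*(z-C[2])/d[2])
def tri(p,q):
    A=[]
    for n,x in(('scene',p),('side',q)):
        c=get_calibration(n);P=np.diag([1.,1,1]);K=np.array([[c['fx'],0,c['cx']],[0,c['fy'],c['cy']],[0,0,1]]);A.append(K@np.c_[c['R'],c['t']])
    X=cv2.triangulatePoints(A[0],A[1],np.float64(p),np.float64(q));return (X[:3]/X[3]).ravel()
E
python3 - <<'E'
from h import *
np.set_printoptions(precision=4,suppress=True)
S=dict(a=(284.4,180.2),b=(377.6,222.2),c=(295.2,232.2),tip=(361.6,167))
D=dict(b=(250.8,211.4),c=None,a=(366,220.6),tip=(294.4,257))
for k,v in S.items(): print(k,ray('scene',v,.073))
for k,v in D.items():
    if v:print('side',k,ray('side',v,.073),'alt tri',tri(S[k],v))
print(tri(S['c'],D['a']))
P=tri((398.8,218.6),(230.4,201.8));print('post',P,ray('scene',(398.8,218.6),.105),ray('side',(230.4,201.8),.105))
c=(ray('scene',S['a'],.073)+ray('scene',S['b'],.073))/2;print('centre',c)
for n,m in(('white prop s',(417,193)),):print(ray('scene',m,.065))
print('cup',ray('scene',(395,160),.085),'jar',ray('scene',(252,250),.09),'turq',ray('scene',(286,160),.045),'blk',ray('scene',(348,147),.045))
E
```

```text
a [0.4444 0.0239 0.073 ]
b [0.7014 0.0971 0.073 ]
c [ 0.604  -0.0678  0.073 ]
tip [0.5314 0.2092 0.073 ]
side b [0.7006 0.0991 0.073 ] alt tri [0.701  0.0978 0.0722]
side a [0.4376 0.0296 0.073 ] alt tri [0.44   0.0261 0.0695]
side tip [0.5277 0.2117 0.073 ] alt tri [0.5294 0.2105 0.0713]
[ 0.5093 -0.031  -0.0057]
post [0.7416 0.1197 0.1008] [0.7449 0.1167 0.105 ] [0.7358 0.1249 0.105 ]
centre [0.5729 0.0605 0.073 ]
[0.6868 0.2504 0.065 ]
cup [0.5768 0.2849 0.085 ] jar [ 0.5989 -0.1808  0.09  ] turq [0.3528 0.0981 0.045 ] blk [0.4182 0.2673 0.045 ]
```

The centre is at about (0.572, 0.061). The plain arm next to the post is at about 15.5°, the arrow at about 105°, and the post at about 19°. The arrow therefore has to turn about 86° clockwise, and I'll push that plain arm. First I'll shut the gripper and travel high.

>>> servo_tool(
  increments=[
    [0,40,-28,0,0],
    [0,45,-31,0,0],
    [0,45,-31,0,0],
    [0,45,-31,0,0],
    [0,45,-31,0,0],
    [0,45,-31,0,0],
    [0,45,-31,0,0],
    [0,45,-31,0,0],
    [0,45,-31,0,0],
    [0,45,-31,0,0],
    [0,45,-31,0,0],
    [0,45,-31,0,0],
  ],
)

```text
t: 1.6
tool_pos: [0.5932, -0.0199, 0.2308]
tool_rot: [-3.076, -0.639, 0.001]
contact_force: [0.6, -0.6, 1.0]
opening: -0.0003
grip_force: 0.0
```

>>> servo_tool(
  increments=[
    [0,45,-31,0,0],
    [0,45,-31,0,0],
    [0,45,-37,0,0],
    [0,0,0,0,4],
    [0,0,0,0,4],
    [0,0,0,0,0],
    [0,0,0,0,0],
  ],
)

```text
t: 2.48
tool_pos: [0.6769, 0.1228, 0.2309]
tool_rot: [-3.113, -0.424, 0.001]
contact_force: [0.7, -0.3, -0.6]
opening: 0.0002
grip_force: 0.0
```

Run:
```python
from h import *
from scipy.spatial.transform import Rotation as Ro
o=get_obs();R=Ro.from_rotvec(o['tool_rot']).as_matrix();print(o['t'],np.round(o['tool_pos'],4),np.round(R,3).tolist(),o['opening'])
cv2.imwrite('pics/w1.png',get_image('wrist')[:,:,::-1])
```

```text
2.475 [0.6769 0.1228 0.2309] [[0.964, 0.268, -0.001], [0.268, -0.964, -0.0], [-0.001, -0.0, -1.0]] 0.0002222007445280025
```

View pics/w1.png

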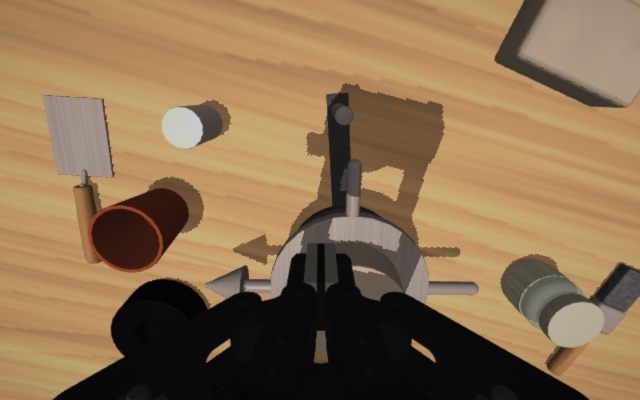

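The wrist view shows the post top at about (344,115), the near plain arm's tip at (355,161), the arrow tip at (206,287), and the opposite plain arm's tip at (478,289). I'll cast rays for these.

```bash
cat >> h.py <<'E'
from scipy.spatial.transform import Rotation as Ro
def wray(p,z,o=None):
    o=o or get_obs();R=Ro.from_rotvec(o['tool_rot']).as_matrix();c=get_calibration('wrist');M=np.array(c['mount'])
    C=np.array(o['tool_pos'])+R@M[:3,3];d=R@M[:3,:3]@[(p[0]-c['cx'])/c['fx'],(p[1]-c['cy'])/c['fy'],1];return C+d*(z-C[2])/d[2]
E
python3 - <<'E'
from h import *
np.set_printoptions(precision=4,suppress=True)
print(np.round(get_calibration('wrist')['mount'],3).tolist())
for n,p,z in(('post',(344,115),.105),('b',(355,161),.073),('tip',(206,287),.073),('c',(478,289),.073),('tcp',(322,248),get_obs()['tool_pos'][2])):print(n,wray(p,z))
E
```

```text
[[0.002, -0.952, -0.306, 0.078], [1.0, 0.001, 0.001, 0.0], [-0.0, -0.306, 0.952, -0.142], [0.0, 0.0, 0.0, 1.0]]
post [0.7423 0.1205 0.105 ]
b [0.7033 0.0954 0.073 ]
tip [0.5279 0.2093 0.073 ]
c [ 0.6047 -0.0756  0.073 ]
tcp [0.6834 0.1232 0.2311]
```

The wrist rays fit the stated lengths (295 mm tip to tip). That puts the axis at (0.5685, 0.060), the arrow at 105.0° and the post at 19.3°. Now I'll lower beside the arm and ease into contact.

>>> servo_tool(
  increments=[
    [0,0,0,40,0],
    [0,0,0,40,0],
    [0,0,0,35,0],
    [0,0,0,25,0],
    [0,0,0,15,0],
    [0,0,0,13,0],
    [0,0,0,0,0],
  ],
)

```text
t: 3.4
tool_pos: [0.6767, 0.1228, 0.0626]
tool_rot: [-3.113, -0.423, 0.002]
contact_force: [0.4, 0.4, 0.9]
opening: 0.0
grip_force: 0.0
```

>>> servo_tool(
  increments=[
    [0,0,2,0,0],
    [0,0,2,0,0],
    [0,0,2,0,0],
    [0,0,2,0,0],
    [0,0,2,0,0],
    [0,0,0,0,0],
  ],
)

```text
t: 4.15
tool_pos: [0.6798, 0.1132, 0.0633]
tool_rot: [-3.113, -0.423, 0.0]
contact_force: [-0.1, -0.1, -0.3]
opening: -0.0002
grip_force: 0.0
```

>>> servo_tool(
  increments=[
    [0,0.4,2.6,0,1.2],
    [0,0.8,5.3,0,2.5],
    [0,0.8,5.3,0,2.5],
    [0,0.8,5.3,0,2.5],
    [0,0.8,5.3,0,2.5],
    [0,0.8,5.3,0,2.5],
    [0,0.8,5.3,0,2.5],
    [0,0,0,0,0],
  ],
)

```text
t: 5.15
tool_pos: [0.6903, 0.0794, 0.0634]
tool_rot: [3.141, -0.021, 0.001]
contact_force: [0.1, -0.0, 0.2]
opening: -0.0003
grip_force: 0.0
```

```bash
cat >> h.py <<'E'
A=np.array([.5685,.0598])
def st():
    o=get_obs();R=Ro.from_rotvec(o['tool_rot']).as_matrix();d=np.array(o['tool_pos'])[:2]-A
    print('t',round(o['t'],2),'p in tool',np.round(1e3*R[:2,:2].T@d,1),'toolx deg',round(np.degrees(np.arctan2(R[1,0],R[0,0])),2),'z',round(o['tool_pos'][2],4),'F',np.round(o['contact_force'],1))
E
python3 - <<'E'
from h import *
st();a=get_image('scene')[140:270,250:430,::-1];b=get_image('wrist')[:,:,::-1]
cv2.imwrite('pics/m1.png',np.hstack([cv2.resize(a,(415,300),interpolation=2),b[100:400,130:515]]))
E
```

```text
t 5.15 p in tool [121.5 -21.3] toolx deg -0.78 z 0.0634 F [ 0.1 -0.   0.2]
```

View pics/m1.png

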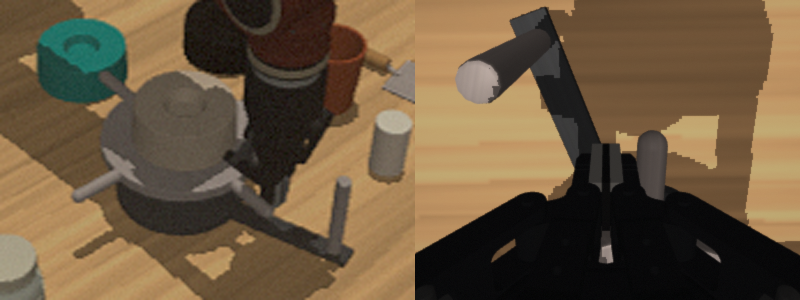

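The scene crop shows the plain arm's tip moved to about (367,232), and the wrist crop shows it at about (368,232), just right of the fingers. The mould is still central. I'll check the arm's angle.

Run:
```python
from h import *
for X in(wray((368,231),.073),ray('scene',(367,232),.073)):
    d=X[:2]-A;print(np.round(X,4),np.degrees(np.arctan2(d[1],d[0])),np.hypot(*d))
```

```text
[0.7097 0.0577 0.073 ] -0.8717763459800161 0.14125131092661555
[0.7081 0.0565 0.073 ] -1.333935907447533 0.13961725498407018
```

The arm is flush with the finger and riding along at about -1°. It has to reach about -70.7°. I'll carry on most of the way and then measure.

>>> servo_tool(
  increments=[
    [0,0.8,5.3,0,2.5],
    [0,0.8,5.3,0,2.5],
    [0,0.8,5.3,0,2.5],
    [0,0.8,5.3,0,2.5],
    [0,0.8,5.3,0,2.5],
    [0,0.8,5.3,0,2.5],
    [0,0.8,5.3,0,2.5],
    [0,0.8,5.3,0,2.5],
    [0,0.8,5.3,0,2.5],
    [0,0.8,5.3,0,2.5],
    [0,0.8,5.3,0,2.5],
    [0,0,0,0,0],
  ],
)

```text
t: 6.75
tool_pos: [0.6852, 0.0212, 0.0632]
tool_rot: [3.046, -0.767, 0.0]
contact_force: [0.1, -0.5, 0.3]
opening: -0.0002
grip_force: 0.0
```

```bash
python3 -c "from h import *;st()"
```

```text
t 6.75 p in tool [121.  -21.3] toolx deg -28.28 z 0.0632 F [ 0.1 -0.5  0.3]
```

Tracking is good. Now 37.5° more, to about -66°.

>>> servo_tool(
  increments=[
    [0,0.8,5.3,0,2.5],
    [0,0.8,5.3,0,2.5],
    [0,0.8,5.3,0,2.5],
    [0,0.8,5.3,0,2.5],
    [0,0.8,5.3,0,2.5],
    [0,0.8,5.3,0,2.5],
    [0,0.8,5.3,0,2.5],
    [0,0.8,5.3,0,2.5],
    [0,0.8,5.3,0,2.5],
    [0,0.8,5.3,0,2.5],
    [0,0.8,5.3,0,2.5],
    [0,0.8,5.3,0,2.5],
  ],
)

```text
t: 8.25
tool_pos: [0.6501, -0.0314, 0.0633]
tool_rot: [-2.743, 1.532, -0.0]
contact_force: [0.8, 0.4, 0.1]
opening: 0.0002
grip_force: 0.6
```

>>> servo_tool(
  increments=[
    [0,0.8,5.3,0,2.5],
    [0,0.8,5.3,0,2.5],
    [0,0.8,5.3,0,2.5],
    [0,0,0,0,0],
    [0,0,0,0,0],
  ],
)

```text
t: 8.88
tool_pos: [0.6375, -0.0412, 0.0632]
tool_rot: [2.639, -1.704, -0.0]
contact_force: [1.2, -0.5, 1.0]
opening: 0.0001
grip_force: 0.0
```

Run:
```python
from h import *
st();a=get_image('scene')[140:270,260:430,::-1];b=get_image('side')[165:285,210:370,::-1]
cv2.imwrite('pics/m2.png',np.hstack([cv2.resize(a,(400,306),interpolation=2),cv2.resize(b,(400,306),interpolation=2)]))
```

```text
t 8.88 p in tool [120.4 -21.4] toolx deg -65.72 z 0.0632 F [ 1.2 -0.5  1. ]
```

View pics/m2.png

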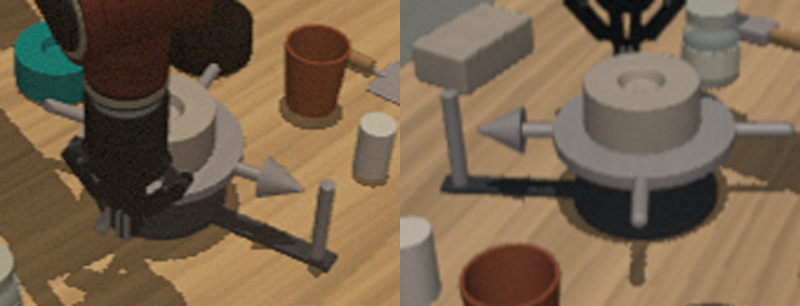

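The scene crop shows the arrow tip at about (388.8,220.7), just short of the post. The side crop shows it at about (241.2,216). The mould is still centred.

Run:
```python
from h import *
an=lambda X:(np.round(np.degrees(np.arctan2(*(X[:2]-A)[::-1])),2),np.round(np.hypot(*(X[:2]-A)),4))
s,d=(388.8,220.7),(241.2,216)
print(an(ray('scene',s,.073)),an(ray('side',d,.073)),an(tri(s,d)))
ps,pd=(398.8,218.6),(230.4,201.8)
print('post',an(ray('scene',ps,.105)),an(ray('side',pd,.105)),an(wray((0,0),0)) and '')
```

```text
(np.float64(22.52), np.float64(0.1582)) (np.float64(24.85), np.float64(0.1559)) (np.float64(23.41), np.float64(0.1573))
post (np.float64(17.88), np.float64(0.1853)) (np.float64(21.25), np.float64(0.1795))
```

>>> servo_tool(
  increments=[
    [0,0.7,4.2,0,2],
    [0,0.7,4.2,0,2],
    [0,0,0,0,0],
    [0,0,0,0,0],
    [0,0,-4,0,0],
    [0,0,-6,0,0],
    [0,0,0,-20,0],
    [0,0,0,-40,0],
    [0,0,0,-50,0],
    [0,0,0,-57,0],
    [0,0,0,0,0],
  ],
)

```text
t: 10.35
tool_pos: [0.6434, -0.0427, 0.24]
tool_rot: [-2.573, 1.792, -0.021]
contact_force: [0.2, 0.6, 0.5]
opening: 0.0005
grip_force: 0.0
```

>>> servo_tool(
  increments=[
    [0,-40,-25,0,0],
    [0,-50,-30,0,0],
    [0,-50,-30,0,0],
    [0,0,0,0,-9.5],
    [0,0,0,0,-9.5],
    [0,0,0,0,-9.5],
    [0,0,0,0,-9.5],
    [0,0,0,0,-9.5],
    [0,0,0,0,-9.5],
    [0,0,0,0,-9.5],
    [0,0,0,0,-9.5],
    [0,0,0,0,0],
  ],
)

```text
t: 11.85
tool_pos: [0.6708, 0.1187, 0.2303]
tool_rot: [3.137, 0.169, -0.001]
contact_force: [0.2, -0.0, -0.4]
opening: 0.0001
grip_force: 0.0
```

>>> servo_tool(
  increments=[
    [0,0,0,0,-9.0],
    [0,0,0,0,0],
    [0,0,0,0,0],
  ],
)

```text
t: 12.22
tool_pos: [0.671, 0.1187, 0.2304]
tool_rot: [3.114, 0.413, -0.0]
contact_force: [-0.8, -0.1, -0.1]
opening: 0.0002
grip_force: 0.0
```

Run:
```python
from h import *
st();cv2.imwrite('pics/w2.png',cv2.resize(get_image('wrist')[60:360,170:550,::-1],(760,600),interpolation=2))
```

```text
t 12.22 p in tool [114.3 -30.2] toolx deg 15.09 z 0.2304 F [-0.8 -0.1 -0.1]
```

View pics/w2.png

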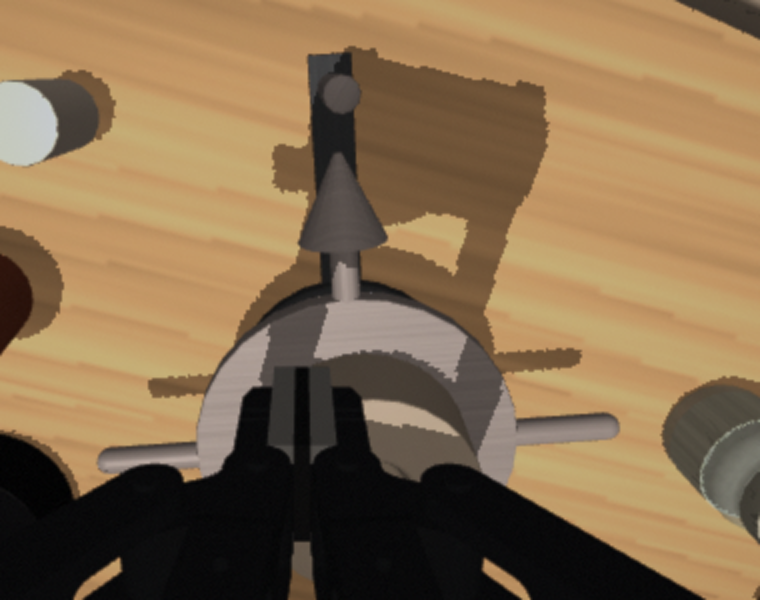

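The enlarged wrist view shows the cone tip at (340,136.5) in full-picture pixels, the post top at (341.5,106.5), and the plain arm tips at (219.5,290) and (480,273).

Run:
```python
from h import *
f=lambda u,v:(170+u/2,60+v/2)
T=wray(f(340,153),.073)[:2];L=wray(f(99,461),.073)[:2];Rr=wray(f(620,426),.073)[:2];P=wray(f(342.5,93),.105)[:2];P0=wray((344,115),.105)
M=(L+Rr)/2;an=lambda d:np.round(np.degrees(np.arctan2(d[1],d[0])),2)
print('M',M,'span',np.hypot(*(L-Rr)),'tip r',np.hypot(*(T-M)),'post r',np.hypot(*(P-M)),P)
print('arrow from tip',an(T-M),an(T-A),'from arms',an(L-Rr)-90,'post',an(P-M),an(P-A))
```

```text
M [0.56966582 0.0592579 ] span 0.28015526103169097 tip r 0.15504056238919695 post r 0.18291284433666755 [0.74216858 0.12008474]
arrow from tip 19.67 19.34 from arms 19.629999999999995 post 19.42 19.14
```

The spans match the model (280, 155 and 183 mm). The arrow is at 19.65° and the post at 19.4°, so they agree to about 0.2°, and the robot is clear of everything. I'll hand it in.

```bash
python3 -c "from station import *;print(finish_job())"
```

```text
the job is handed in; nothing more can be done
None
```

The job is handed in: I turned the turntable about 85° clockwise, and the arrow now points at the post to within about 0.2° by the wrist camera, with only the plain arm pushed and the mould riding round in place.

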